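# Zero the bench comparator on its setting block

### The job

Set the bench comparator to zero on its setting block: wind the gauge carriage up with the star wheel until the plunger bears on the block and the pointer has gone round about half a turn, then turn the gauge's bezel until its zero mark stands right under the pointer. Never run the plunger in to its stop, and leave the setting block in its cradle and everything else on the bench where it is.

Things in the scene. Friction and masses are not known exactly. Their poses are not given: they have to be found in the camera images.
- comparator: Bench comparator, fixed to the bench: grey cast bed 420 mm long (its y) and 100 mm wide, feet 140 mm wide, top 110 mm up. Origin: centre of its underside, z up. +y runs to the anvil head (top 180 mm), +x to the side with the star wheel; yaw within 0.25 rad. Along +y: carriage with dial gauge, cradle with setting block, anvil head.
- wheel_hub (a point): Centre of the star wheel, on its level axis (the comparator's x), 95 mm up, in the plane of the spokes, 45 mm out from the bed's side; fixed. Hub 36 mm in diameter; four round spokes 10 mm thick at right angles, each ending in a black ball 24 mm in diameter, ball centres 75 mm from the axis (the upper balls rise to 182 mm).
- wheel (a joint): Star wheel angle, rad; grows as the upper spokes are pushed to the comparator's +y. At value a the spokes lean a + k*1.571 from the vertical towards +y. Stiff (0.22 N m, 4 N at 55 mm from the axis), stays where left. Its pinion moves the carriage 10 mm towards +y per rad. Starts at -0.4 to 0.4, range -0.6 to 5.3.
- gauge_axis (a point): Centre of the dial gauge's top, 184 mm up, on the upright axis of bezel and pointer; rides on the carriage. The bezel is a knurled ring 58 mm in diameter, 168 to 184 mm up, and the white dial turns with it. Below: case 54 mm in diameter, at +y the stem clamp (top 167.5 mm), at -y a cap (top 163 mm), so lower fingertips belong at the +x and -x sides.
- bezel (a joint): Bezel and dial angle, rad, growing clockwise seen from above; turns without end with 0.05 N m of drag and stays where left. At 0 the zero mark points to the comparator's -y. Zero is under the pointer when this equals the pointer's angle, whole turns apart. Starts at -1.5 to 1.5.
- zero_mark (a point): The zero mark on the dial, a bold black wedge at the rim that widens outwards (the other 49 divisions are thin lines): a point 20 mm from the gauge axis.
- pointer (a joint): Angle of the gauge's black pointer, rad, clockwise seen from above; 0 when the plunger is free, when it points to the comparator's -y. One full turn is 10 mm of plunger travel, so half a turn is 5 mm.
- pointer_tip (a point): Tip of the black pointer, 20 mm from the gauge axis on its long side (a short broad tail lies on the other side).
- plunger (a joint): How far the sprung plunger is pressed into the gauge, m: 0 free, 0.012 at its inner stop. It pushes back with 0.7 to 1.9 N, too weak to turn the wheel. Once it bears on the block it goes in as far as the carriage advances.
- plunger_tip (a point): End of the gauge's level plunger, which points to +y, 158 mm above the bench; 73 mm ahead of the gauge axis when free.
- setting_block: Setting block: steel gauge block 100 mm long (y), 16 mm wide, 35 mm high, loose, standing on its narrow side in a cradle with low cheeks, its far end 0.3 mm from the anvil. Origin: centre of its underside, 140.5 mm up. Its near end is 9 to 36 mm ahead of the plunger tip at the start.
- block_face (a point): Middle of the setting block's end face that looks at the plunger (158 mm above the bench).
- block_case: Bystander: open wooden case with gauge blocks, 100 x 160 x 36 mm, origin under its centre.
- caliper: Bystander: steel caliper 200 mm long (x), lying flat, 10 mm high, origin under its middle.
- handset: Bystander: white hand-held thermometer 165 mm long (x), 72 mm wide, 33 mm high, lying near the wheel, origin under its middle.
- spirit_bottle: Bystander: bottle 56 mm in diameter, 150 mm high, origin under its centre.
- brush: Bystander: cleaning brush 180 mm long lying beside the bed on the side away from the wheel, origin under its middle.
- screwdriver: Bystander: screwdriver 190 mm long, lying, origin under its middle.
- spare_block: Bystander: spare steel gauge block 75 x 9 x 35 mm standing on its narrow side, origin under its centre.
Mind the look-alikes: they are no part of the job. Leave any blue or pink look-alike of the setting_block alone.

How it is judged:
By the outcome, as a careful person would: the job done as asked, in the order asked, and still so for the second after the job is handed in, with the robot touching nothing.
It also fails if it takes over 72 s, if anything falls off the work surface, if the arm or the gripper's body presses on something with over 40 N, if the wrist force passes 120 N, or if a joint passes its speed limit or range.

### The arm

A 7-joint arm with a two-finger parallel gripper is mounted at the origin on the work surface. World frame = base frame: x ahead of the robot, y to its left, z up, the work surface at z = 0. Lengths are in m, angles in rad, forces in N, time in s.
With the tool pointing down it reaches from about 0.425 to 0.925 m from the base axis. Payload 6.8 kg.
Tool frame: the origin (TCP) lies midway between the tips of the shut fingers; the grasp point (between the pads) lies 19 mm behind it; z points along the fingers, y is the line along which they close (so a half turn about z gives the same grasp; the last joint's range is limited). The gripper opens to 85 mm and grips with 20 to 120 N. Pads are 22 mm wide; open, the fingers measure 114 mm over their backs; the gripper's body (76 mm by 85 mm) begins 54 mm behind the grasp point. The pads swing forward as they close: fully open they stand 13 mm farther back than shut.
Start: joints at [-1.36, 0.477, 0.022, 1.555, -0.011, 1.109, -0.083], TCP at [0.212, 0.641, 0.231] pointing down, gripper open.
Joint ranges: [-2.96, 2.96], [-0.34, 2.1], [-1.41, 1.46], [0.24, 2.44], [-1.37, 4.51], [0.17, 1.92], [-2.96, 2.96]. Speed limits (rad/s): [2.39, 2.39, 3.14, 3.14, 3.14, 3.14, 3.14].

### API

Orientations are given as a rotation vector (axis times angle).
In Python, from bench import get_obs, grab_frame, camera_params, r gives the robot as it stands.
- The arm moves only by the shell command python3 -m jog 'ROWS' [FORCE]. ROWS is JSON, a list of rows, each an object of numbers: "rx", "ry", "rz": the turn, a rotation vector about the world's x, y, z scaled (see below); "x", "y", "z": the shift along the world's x, y, z scaled (see below); "jaw": the opening, from -1 (shut) to 1 (fully open). In form: [{"rx": .., "ry": .., "rz": .., "x": .., "y": .., "z": .., "jaw": ..}, ...]. A call has 1 to 8 rows; each row shifts and turns the commanded pose from where the row before left it; what a row does not reach is not made up. The controller multiplies each number of a shift by 60 mm and each number of a turn by 10 degrees. A row lasts 1/8 s, in which the tool goes at most 62.5 mm and 10.7 degrees, less where a joint would pass 70% of its speed; a pose out of reach is approached as far as the arm can. A call with a number of a shift or a turn outside -1 to 1 is refused whole. A call with a gripper value outside its range is refused whole. The fingers move at their own pace and stop on an object; FORCE is the grip in N (left out, the last holds). Time passes only in rows, so rows that do not move let the fingers close. It gives the time, the measured TCP pose, the force, the opening and the grip force at its end, in the units of the state.
- get_obs(): the state, without advancing time (a new reading comes with each control period).
- grab_frame(name): name is "side" or "top"; returns the picture (420x560x3 uint8, red, green, blue); there is no depth.
- camera_params(name): a dict with "fx", "fy", "cx", "cy" (pixels), "R" (3x3) and "t" (3): a world point X has camera coordinates R X + t. Camera axes: x right, y down, z forward; pixel columns grow to the right and rows downward; lengths in m; the calibration is good to about 2 mm. A picture is of the moment at which its call begins. camera_params takes no time and is no camera call.
- r.hand_in(): hands the job in; it is judged then, once.
The state is a dict: "clock": time; "joints": joint angles; "qvel": joint speeds; "tau": joint torques, N m; "tcp_pos": TCP position; "orientation": TCP orientation; "contact_force": force on the tool from outside, world axes, zero at the start; "moment": the same for the moment, N m; "grip_width": finger opening in m; "gripper_force": force on a finger pad.
Only numpy, scipy, OpenCV 4.12 (cv2) and the standard library are available. Lean on these libraries where they do the work, as an engineer would, in place of code of your own. Each camera call takes 0.05 s, during which the arm holds its last target. There are 200 camera calls.

## Working session

There is one attempt and no reset: what is moved stays moved. The work goes in short steps, Python scripts to look and compute and a shell command to move; the robot and the scene stay as the last step left them, time stands still between calls to the robot, and variables do not carry over. Pictures are saved under pics/ and viewed, at most 10 in all, crops included, and the job is handed in when it is done.

```bash
ls; mkdir -p pics
cat > h.py <<'E'
import numpy as np, cv2
from bench import get_obs, grab_frame, camera_params, r
def cam(n):
    c=camera_params(n); return c,np.array(c["R"]),np.array(c["t"])
def ray(n,u,v):
    c,R,t=cam(n); d=R.T@np.array([(u-c["cx"])/c["fx"],(v-c["cy"])/c["fy"],1]); return -R.T@t,d
def onz(n,u,v,z):
    o,d=ray(n,u,v); return o+d*(z-o[2])/d[2]
def px(n,X):
    c,R,t=cam(n); p=R@np.array(X)+t; return np.array([c["fx"]*p[0]/p[2]+c["cx"],c["fy"]*p[1]/p[2]+c["cy"]])
def save(n,f,crop=None,s=1):
    im=grab_frame(n); cv2.imwrite("pics/raw_"+f,im[:,:,::-1])
    if crop: im=im[crop[1]:crop[3],crop[0]:crop[2]]
    im=cv2.resize(im,None,fx=s,fy=s,interpolation=cv2.INTER_CUBIC); cv2.imwrite("pics/"+f,im[:,:,::-1])
E
python3 - <<'E'
from h import *
for n in("top","side"):
    save(n,n+"0.png",None,1.4); c,R,t=cam(n); print(n,-R.T@t,R[2],c["fx"])
print(get_obs())
E
```

```text
pics
top [0.32911345 0.00958288 1.2841307 ] [ 0.1637595  -0.00703451 -0.98647521] 440.2789541632949
side [ 0.00251756 -0.86244423  0.79379983] [ 0.42505248  0.72304884 -0.54454639] 447.4183169327177
{'clock': 0.1, 'joints': array([-1.36011926,  0.47768588,  0.02234179,  1.55634077, -0.0114939 ,
        1.10930943, -0.08313181]), 'qvel': array([-0.00080038, -0.00184988,  0.0015568 , -0.00188988, -0.00074971,
        0.00172496,  0.00025695]), 'tau': array([ 4.01996600e-03, -5.97760713e+01,  1.61338516e+00, -2.81956816e+01,
        1.28151564e-02,  5.07508477e-03,  1.63616789e-05]), 'tcp_pos': array([0.21139387, 0.64048599, 0.23044908]), 'orientation': array([-4.98607325e-01, -3.10163430e+00,  2.52812909e-03]), 'contact_force': array([ 0.02692118, -0.26442216,  0.93305803]), 'moment': array([-0.00301408,  0.00567503,  0.01967461]), 'gripper_force': 0.0, 'grip_width': 0.08556358423894687}
```

View pics/top0.png

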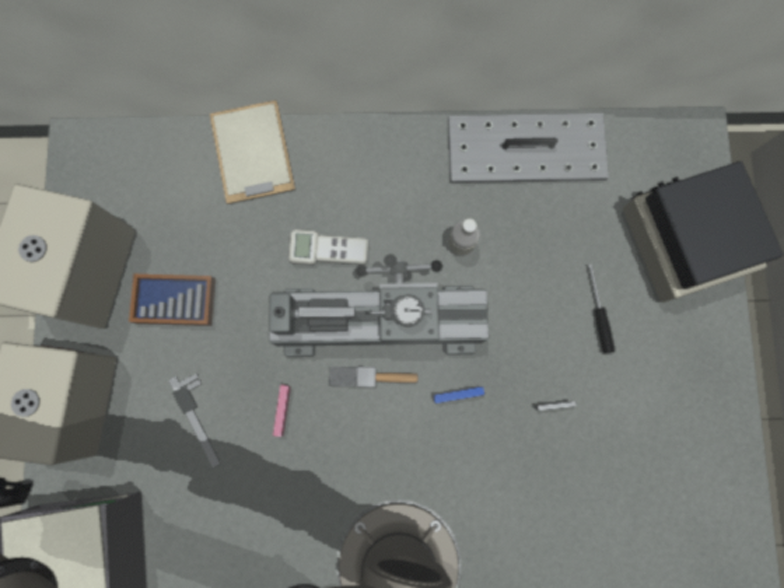

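View pics/side0.png

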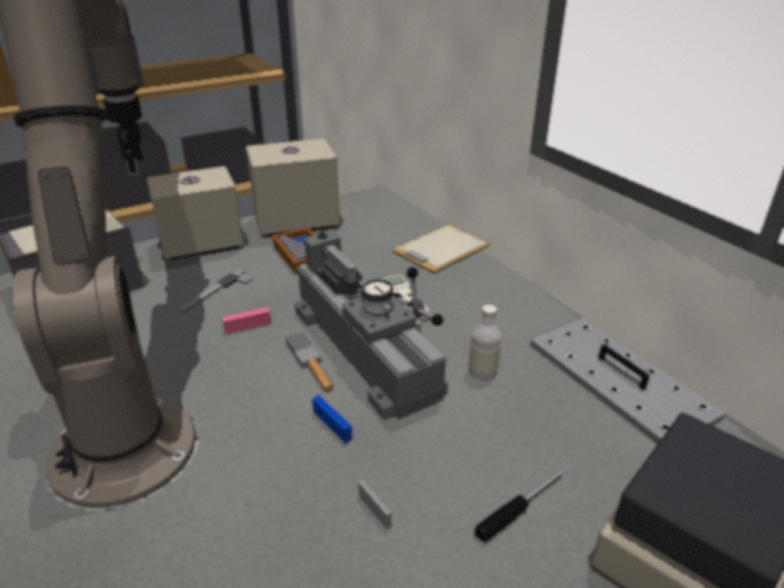

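The overview shows the comparator with its anvil to the left (world +y), the dial at (408,311)/1.4 and the wheel on the far side, with balls near (360,271), (436,266) and (390,261). The setting block lies in the cradle at about (335,311). The blue block at (459,395) and the pink one at (282,410) are look-alikes to leave alone, and the grey one at (556,405) is the spare.

Run:
```python
from h import *
a=cv2.imread("pics/raw_top0.png")[175:260,185:355]; b=cv2.imread("pics/raw_side0.png")[160:300,205:325]
a=cv2.resize(a,(780,390),interpolation=cv2.INTER_CUBIC)
cv2.imwrite("pics/ct.png",a)
cv2.imwrite("pics/cs.png",cv2.resize(b,None,fx=4.2,fy=4.2,interpolation=cv2.INTER_CUBIC))
```

```text
(no output)
```

View pics/ct.png

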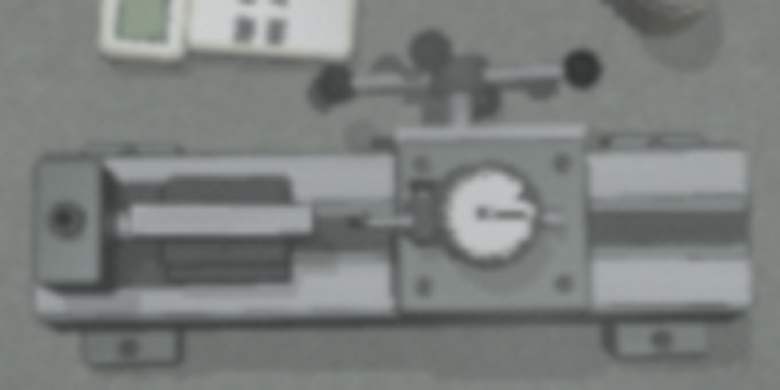

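View pics/cs.png

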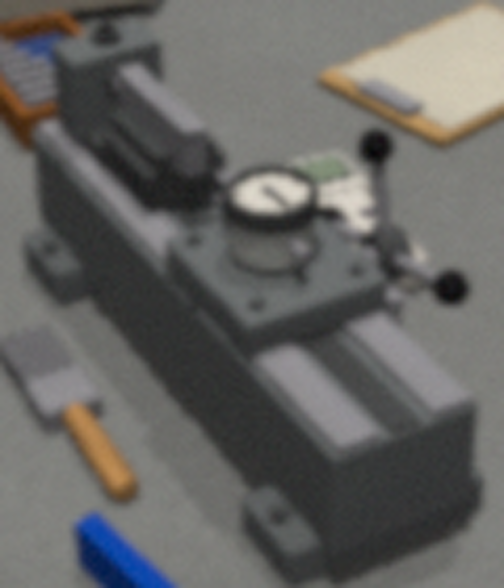

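The crops show the dial centre at about top px (292,222) and the pointer aimed at −y. There is a wedge candidate at the upper right of the dial, near (300,215). The steel setting block in the cradle runs from about (212,223) to (253,223) and is the only one that lies between plunger and anvil. Next I measure.

```bash
cat >> h.py <<'E'
def avg(n,k=6): return np.mean([grab_frame(n).astype(float) for _ in range(k)],0)
def tri(u1,u2):
    (o1,d1),(o2,d2)=ray("top",*u1),ray("side",*u2)
    s=np.linalg.lstsq(np.stack([d1,-d2],1),o2-o1,rcond=None)[0]
    p,q=o1+s[0]*d1,o2+s[1]*d2; return (p+q)/2,np.linalg.norm(p-q)
E
python3 - <<'E'
from h import *
for n,(x0,y0,x1,y1) in (("top",(185,165,370,265)),("side",(205,160,325,300))):
    im=avg(n); np.save("pics/%s0.npy"%n,im); g=im.mean(2)[y0:y1,x0:x1]
    k,lab,st,ce=cv2.connectedComponentsWithStats((g<62).astype(np.uint8))
    print(n,"dark",[(tuple(np.round(ce[i]+[x0,y0],1)),int(st[i,4])) for i in range(1,k) if 8<st[i,4]<400])
    k,lab,st,ce=cv2.connectedComponentsWithStats((g>175).astype(np.uint8))
    print(n,"white",[(tuple(np.round(ce[i]+[x0,y0],1)),tuple(st[i])) for i in range(1,k) if 20<st[i,4]])
# hub guesses
for p,q in [((333/4.588+185,82/4.588+175),None),((582/4.588+185,68/4.588+175),(205+452/4.2,160+287/4.2)),((430/4.588+185,47/4.588+175),(205+375/4.2,160+147/4.2))]:
    print(np.round(onz("top",*p,.1),3), q and tri(p,q))
c=onz("top",291.8,221.9,.184); print("gauge",c, tri((291.8,221.9),(205+270/4.2,160+192/4.2)))
f=lambda u,v,z: onz("top",185+u/4.588,175+v/4.588,z)
print("tip",f(350,222,.158),"face",f(312,220,.1755),"blockfar",f(120,222,.1755))
print("bed edge",f(110,157,.11),f(395,155,.11),f(745,152,.11),f(40,314,.11),f(745,308,.11))
print("bottle",onz("top",463/1.4,240/1.4,.1),px("side",[.7,-.1,.1]))
E
```

```text
top dark [((np.float64(311.4), np.float64(189.5)), 31)]
top white [((np.float64(236.7), np.float64(177.2)), (np.int32(22), np.int32(0), np.int32(55), np.int32(22), np.int32(581))), ((np.float64(290.8), np.float64(221.3)), (np.int32(99), np.int32(48), np.int32(16), np.int32(17), np.int32(172)))]
side dark [((np.float64(230.4), np.float64(163.8)), 67), ((np.float64(212.9), np.float64(166.5)), 45), ((np.float64(239.0), np.float64(173.1)), 15), ((np.float64(294.0), np.float64(194.7)), 46), ((np.float64(269.5), np.float64(212.1)), 101), ((np.float64(296.6), np.float64(221.6)), 27), ((np.float64(311.7), np.float64(228.2)), 45), ((np.float64(229.3), np.float64(294.5)), 77)]
side white [((np.float64(311.0), np.float64(175.4)), (np.int32(83), np.int32(2), np.int32(37), np.int32(28), np.int32(584))), ((np.float64(268.9), np.float64(205.5)), (np.int32(57), np.int32(42), np.int32(16), np.int32(8), np.int32(78))), ((np.float64(287.6), np.float64(207.1)), (np.int32(77), np.int32(42), np.int32(11), np.int32(13), np.int32(79)))]
[0.573 0.062 0.1  ] None
[ 0.578 -0.087  0.1  ] (array([ 0.57621478, -0.08609499,  0.11412647]), np.float64(0.0016878909887206805))
[0.593 0.004 0.1  ] (array([0.57722447, 0.00439866, 0.1695244 ]), np.float64(0.0007778088850523107))
gauge [ 0.47917415 -0.02677322  0.184     ] (array([ 0.47978834, -0.02704661,  0.18375148]), np.float64(0.0012640838091635047))
tip [0.48043372 0.05114568 0.158     ] face [0.47962089 0.07150601 0.1755    ] blockfar [0.48063934 0.17766821 0.1755    ]
bed edge [0.52832095 0.19367984 0.11      ] [0.52616214 0.0258682  0.11      ] [ 0.52383195 -0.18055057  0.11      ] [0.43658012 0.23379405 0.11      ] [ 0.43176077 -0.17634889  0.11      ]
bottle [ 0.62933885 -0.14073179  0.1       ] [352.23212189 221.75658374]
```

```bash
python3 -m jog '[{"x":0.43,"y":-0.8,"rz":-0.51,"jaw":-1},{"x":0.43,"y":-0.8,"rz":-0.51,"jaw":-1},{"x":0.43,"y":-0.8,"rz":-0.51,"jaw":-1},{"x":0.43,"y":-0.8,"rz":-0.51,"jaw":-1},{"x":0.43,"y":-0.8,"rz":-0.51,"jaw":-1},{"x":0.43,"y":-0.8,"rz":-0.51,"jaw":-1},{"x":0.43,"y":-0.8,"rz":-0.51,"jaw":-1}]' 30
python3 -m jog '[{"x":0.43,"y":-0.8,"rz":-0.51,"jaw":-1},{"x":0.43,"y":-0.8,"rz":-0.51,"jaw":-1},{"x":0.43,"y":-0.8,"rz":-0.51,"jaw":-1},{"x":0.43,"y":-0.8,"rz":-0.51,"jaw":-1},{"x":0.43,"y":-0.8,"rz":-0.51,"jaw":-1},{"x":0.43,"y":-0.8,"rz":-0.51,"jaw":-1},{"jaw":-1}]'
```

```text
validation failed for argument at $[0]...
validation failed for argument at $[0]...
```

```bash
python3 -m jog '[{"rx":0,"ry":0,"rz":-0.51,"x":0.43,"y":-0.8,"z":0,"jaw":-1},{"rx":0,"ry":0,"rz":-0.51,"x":0.43,"y":-0.8,"z":0,"jaw":-1},{"rx":0,"ry":0,"rz":-0.51,"x":0.43,"y":-0.8,"z":0,"jaw":-1},{"rx":0,"ry":0,"rz":-0.51,"x":0.43,"y":-0.8,"z":0,"jaw":-1},{"rx":0,"ry":0,"rz":-0.51,"x":0.43,"y":-0.8,"z":0,"jaw":-1},{"rx":0,"ry":0,"rz":-0.51,"x":0.43,"y":-0.8,"z":0,"jaw":-1},{"rx":0,"ry":0,"rz":-0.51,"x":0.43,"y":-0.8,"z":0,"jaw":-1}]' 30
```

```text
clock: 1.58
tcp_pos: [0.393, 0.3035, 0.2317]
orientation: [1.429, 2.797, 0.002]
contact_force: [1.0, -0.5, -1.1]
grip_width: -0.0003
gripper_force: 0.0
```

```bash
python3 -m jog '[{"rx":0,"ry":0,"rz":-0.51,"x":0.43,"y":-0.81,"z":0,"jaw":-1},{"rx":0,"ry":0,"rz":-0.51,"x":0.43,"y":-0.81,"z":0,"jaw":-1},{"rx":0,"ry":0,"rz":-0.51,"x":0.43,"y":-0.81,"z":0,"jaw":-1},{"rx":0,"ry":0,"rz":-0.51,"x":0.43,"y":-0.81,"z":0,"jaw":-1},{"rx":0,"ry":0,"rz":-0.51,"x":0.43,"y":-0.81,"z":0,"jaw":-1},{"rx":0,"ry":0,"rz":-0.51,"x":0.43,"y":-0.81,"z":0,"jaw":-1},{"rx":0,"ry":0,"rz":-0.51,"x":0.43,"y":-0.81,"z":0,"jaw":-1},{"rx":0,"ry":0,"rz":0,"x":0,"y":0,"z":0,"jaw":-1}]'; python3 -c "
from h import *; o=get_obs(); print(o['joints'],o['tcp_pos'],o['orientation'])"
```

```text
clock: 2.58
tcp_pos: [0.5738, -0.0404, 0.2317]
orientation: [2.222, 2.217, -0.001]
contact_force: [-0.4, 0.3, 0.2]
grip_width: 0.0001
gripper_force: 0.0
[-0.49500199  0.34624783  0.57939047  1.83049417 -0.21581535  1.02666538
  0.16724863] [ 0.57383092 -0.04037166  0.23171513] [ 2.22171933e+00  2.21692720e+00 -1.35342706e-03]
```

```bash
python3 -m jog '[{"rx":0,"ry":0,"rz":0,"x":0,"y":0,"z":-0.85,"jaw":-1},{"rx":0,"ry":0,"rz":0,"x":0,"y":0,"z":-0.85,"jaw":-1},{"rx":0,"ry":0,"rz":0,"x":0,"y":0.2,"z":0,"jaw":-1},{"rx":0,"ry":0,"rz":0,"x":0,"y":0.2,"z":0,"jaw":-1}]' && python3 -m jog '[{"rx":0,"ry":0,"rz":0,"x":0,"y":0.2,"z":0,"jaw":-1},{"rx":0,"ry":0,"rz":0,"x":0,"y":0.2,"z":0,"jaw":-1},{"rx":0,"ry":0,"rz":0,"x":0,"y":0.07,"z":0,"jaw":-1},{"rx":0,"ry":0,"rz":0,"x":0,"y":0,"z":0,"jaw":-1}]'
python3 - <<'E'
from h import *
im=avg("top"); g=im.mean(2)[165:265,185:370]
k,lab,st,ce=cv2.connectedComponentsWithStats((g>175).astype(np.uint8))
print([(tuple(np.round(ce[i]+[185,165],1)),st[i,4]) for i in range(1,k) if 60<st[i,4]])
E
```

```text
clock: 3.08
tcp_pos: [0.5726, -0.0121, 0.1305]
orientation: [2.214, 2.227, -0.003]
contact_force: [-1.4, -8.8, -2.3]
grip_width: -0.0001
gripper_force: 3.6
clock: 3.58
tcp_pos: [0.5743, 0.0179, 0.1314]
orientation: [2.213, 2.228, 0.005]
contact_force: [0.8, -1.4, 4.9]
grip_width: 0.0001
gripper_force: 2.2
[((np.float64(221.0), np.float64(175.8)), np.int32(286)), ((np.float64(331.3), np.float64(235.5)), np.int32(188))]
```

```bash
python3 -m jog '[{"rx":0,"ry":0,"rz":0,"x":0,"y":-0.2,"z":0.5,"jaw":-1},{"rx":0,"ry":0,"rz":0,"x":0,"y":-0.5,"z":0.65,"jaw":-1},{"rx":0,"ry":0,"rz":0,"x":0,"y":-0.6,"z":0,"jaw":-1},{"rx":0,"ry":0,"rz":0,"x":0,"y":-0.45,"z":0,"jaw":-1},{"rx":0,"ry":0,"rz":0,"x":0,"y":0,"z":0,"jaw":-1}]'
```

```text
clock: 4.5
tcp_pos: [0.5726, -0.0898, 0.1988]
orientation: [2.219, 2.224, 0.001]
contact_force: [0.3, 0.3, 0.3]
grip_width: 0.0002
gripper_force: 0.0
```

Run:
```python
from h import *
save("side","s1.png",(190,120,370,260),4.2)
for p in [(.573,-.09,.13),(.5745,-.0137,.095),(.629,-.141,.15)]: print((px("side",p)-[190,120])*4.2)
```

```text
[514.12275904 438.99511124]
[447.49782461 425.20231022]
[639.83289441 426.1115438 ]
```

View pics/s1.png

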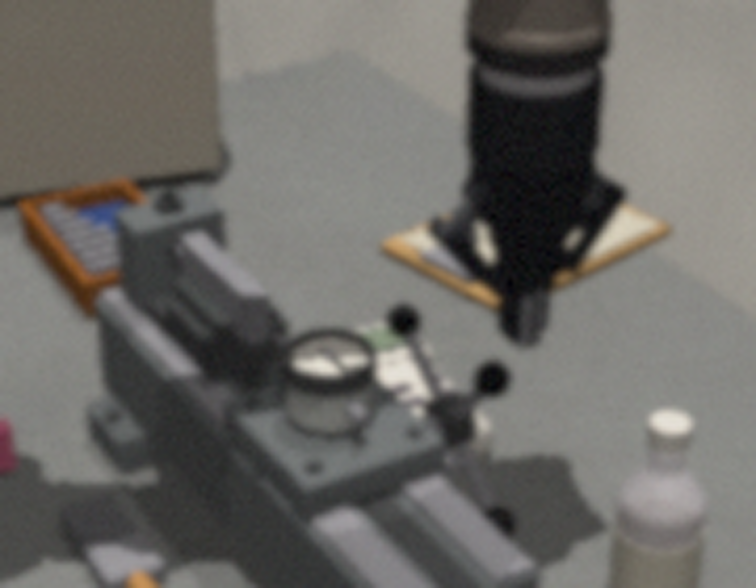

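The side view shows the wheel at about 0.95 rad. The next ball is at (492,380) in the crop, the shut fingers at (525,320) are behind it, and the bottle is clear. Second stroke.

```bash
python3 -m jog '[{"rx":0,"ry":0,"rz":0,"x":0,"y":0,"z":-0.6,"jaw":-1},{"rx":0,"ry":0,"rz":0,"x":0,"y":0,"z":-0.55,"jaw":-1},{"rx":0,"ry":0,"rz":0,"x":0,"y":0.3,"z":0,"jaw":-1},{"rx":0,"ry":0,"rz":0,"x":0,"y":0.3,"z":0,"jaw":-1},{"rx":0,"ry":0,"rz":0,"x":0,"y":0.3,"z":0,"jaw":-1},{"rx":0,"ry":0,"rz":0,"x":0,"y":0.3,"z":0,"jaw":-1},{"rx":0,"ry":0,"rz":0,"x":0,"y":0.25,"z":0,"jaw":-1},{"rx":0,"ry":0,"rz":0,"x":0,"y":0.2,"z":0,"jaw":-1}]'; python3 -m jog '[{"rx":0,"ry":0,"rz":0,"x":0,"y":-0.2,"z":0.5,"jaw":-1},{"rx":0,"ry":0,"rz":0,"x":0,"y":-0.5,"z":0.65,"jaw":-1},{"rx":0,"ry":0,"rz":0,"x":0,"y":-0.6,"z":0,"jaw":-1},{"rx":0,"ry":0,"rz":0,"x":0,"y":-0.45,"z":0,"jaw":-1},{"rx":0,"ry":0,"rz":0,"x":0,"y":0,"z":0,"jaw":-1}]'
python3 - <<'E'
from h import *
save("side","s2.png",(190,120,370,260),4.2)
im=avg("top"); cv2.imwrite("pics/top2.png",im[:,:,::-1])
E
```

```text
clock: 5.55
tcp_pos: [0.5723, 0.011, 0.1298]
orientation: [2.214, 2.227, -0.003]
contact_force: [-1.0, -7.1, 1.8]
grip_width: 0.0001
gripper_force: 2.8
clock: 6.18
tcp_pos: [0.5725, -0.0943, 0.1989]
orientation: [-2.217, -2.225, -0.0]
contact_force: [-0.2, 0.7, 0.2]
grip_width: 0.0
gripper_force: 0.0[ WARN:0@6.504] global loadsave.cpp:1063 imwrite_ Unsupported depth image for selected encoder is fallbacked to CV_8U.
```

View pics/s2.png

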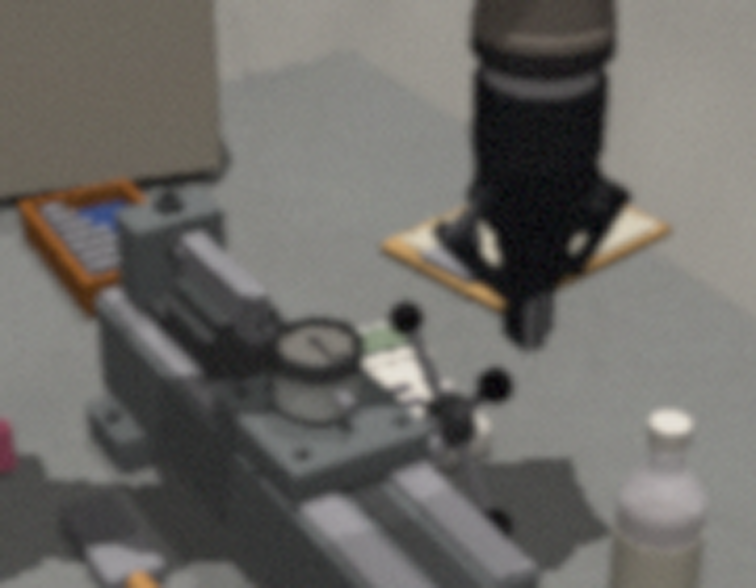

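The side view shows the wheel about a quarter turn further, with balls at (405,317) and (495,385). The pointer still points about −y, so the plunger is still nearly free.

```bash
cat > w.py <<'E'
from h import *
from scipy.optimize import least_squares
H=np.array([.5745,-.0137,.095])
def wheel(balls,g):
    B=lambda th:px("side",H+.075*np.array([0,np.sin(th),np.cos(th)]))
    f=lambda p:np.concatenate([B(p[0])-balls[0],B(p[0]-np.pi/2)-balls[1]])
    s=least_squares(f,[g]); return s.x[0],s.fun
def side_balls(im):
    g=im.mean(2)[160:300,205:340]; k,lab,st,ce=cv2.connectedComponentsWithStats((g<62).astype(np.uint8))
    return [tuple(np.round(ce[i]+[205,160],1)) for i in range(1,k) if 20<st[i,4]<80]
E
python3 - <<'E'
from w import *
f=lambda u,v:np.array([190+u/4.2,120+v/4.2])
print("before",wheel([(294.0,194.7),(311.7,228.2)],.25))
print("s1",wheel([f(403,320),f(492,380)],.9))
print("s2",wheel([f(405,317),f(495,385)],.9))
for u in [(205+270/4.2,160+192/4.2)]: print(onz("side",*u,.184))
for u in [(331,354),(317,349)]: print(onz("side",*f(*u),.184))
im=cv2.imread("pics/top2.png").astype(float).mean(2)[190:250,190:320]; print((im>150).sum(), im.max())
E
```

```text
before (np.float64(0.2658784735594677), array([-0.75896433,  0.95709759,  0.06858641,  0.20854368]))
s1 (np.float64(0.9022111699953889), array([-0.44090436,  1.18065002, -0.35870585,  0.81452579]))
s2 (np.float64(0.8527096389746747), array([-0.45807472,  1.40096034, -0.49370772,  0.89507056]))
[ 0.48022973 -0.02753115  0.184     ]
[ 0.48260469 -0.02100137  0.184     ]
[ 0.4781245  -0.01164199  0.184     ]
512 173.0
```

```bash
cat >> w.py <<'E'
def dial(n,yg,im=None):
    """polar profiles of dial around the white blob: pointer (r 6-14) and rim (16-21)"""
    if im is None: im=avg(n,5)
    g=im.mean(2).astype(np.float32); c0=px(n,[.4795,yg,.184])
    u0,v0=np.int32(c0)-14; sub=g[v0:v0+29,u0:u0+29]
    t,_=cv2.threshold(np.uint8(sub),0,255,cv2.THRESH_BINARY+cv2.THRESH_OTSU)
    m=np.uint8(sub>t); k,lab,st,ce=cv2.connectedComponentsWithStats(m)
    i=1+np.argmax(st[1:,4]); hull=cv2.convexHull(np.argwhere(lab==i)[:,::-1].astype(np.int32)); M=cv2.moments(hull)
    cc=np.array([M["m10"]/M["m00"]+u0,M["m01"]/M["m00"]+v0]); W=onz(n,*cc,.183)
    ph=np.radians(np.arange(0,360,2)); out=[]
    for rs in (np.arange(6,14.1,1),np.arange(15,20.1,1)):
        P=np.array([[px(n,W+np.array([-np.sin(p),-np.cos(p),0])*r*1e-3) for p in ph] for r in rs]).astype(np.float32)
        out.append(cv2.remap(g,P[:,:,0],P[:,:,1],cv2.INTER_CUBIC).mean(0))
    return W,st[i,4],t,out
def dips(o):
    from scipy.signal import find_peaks
    s=np.real(np.fft.ifft(np.fft.fft(o)*np.exp(-(np.fft.fftfreq(180)*180/14)**2))); d=np.median(s)-s
    p,_=find_peaks(np.tile(d,3)); p=[q-180 for q in p if 180<=q<360]
    p=sorted(p,key=lambda q:-d[q])[:3]; return [(2*q,round(float(d[q]),1)) for q in p]
def rep(n,yg,im=None):
    W,a,t,o=dial(n,yg,im); print(n,np.round(W,4),"area",a,"thr",t,"inner",dips(o[0]),"rim",dips(o[1]))
E
python3 - <<'E'
from w import *
rep("top",-.027,np.load("pics/top0.npy")); rep("side",-.0275,np.load("pics/side0.npy"))
rep("side",-.006)
rep("top",-.006)
E
python3 -m jog '[{"rx":0,"ry":0,"rz":0,"x":0,"y":0,"z":-0.6,"jaw":-1},{"rx":0,"ry":0,"rz":0,"x":0,"y":0,"z":-0.55,"jaw":-1},{"rx":0,"ry":0,"rz":0,"x":0,"y":0.2,"z":0,"jaw":-1},{"rx":0,"ry":0,"rz":0,"x":0,"y":0.2,"z":0,"jaw":-1},{"rx":0,"ry":0,"rz":0,"x":0,"y":0.15,"z":0,"jaw":-1},{"rx":0,"ry":0,"rz":0,"x":0,"y":0.1,"z":0,"jaw":-1},{"rx":0,"ry":0,"rz":0,"x":0,"y":0,"z":0,"jaw":-1}]'
python3 - <<'E'
from w import *
im=avg("side",5); b=side_balls(im); print(b); rep("side",-.003,im); rep("top",-.003)
E
```

```text
top [ 0.4808 -0.0255  0.183 ] area 227 thr 151.0 inner [(np.int64(0), 53.7), (np.int64(200), 14.0), (np.int64(84), -4.6)] rim [(np.int64(358), 36.8), (np.int64(334), 28.7), (np.int64(156), 1.6)]
clock: 7.4
tcp_pos: [0.5745, -0.0551, 0.1315]
orientation: [2.212, 2.226, 0.004]
contact_force: [1.4, -3.2, 3.0]
grip_width: -0.0002
gripper_force: 1.7
[(np.float64(231.0), np.float64(162.4)), (np.float64(213.4), np.float64(166.5)), (np.float64(208.6), np.float64(188.8)), (np.float64(253.9), np.float64(196.0)), (np.float64(283.1), np.float64(201.4)), (np.float64(311.4), np.float64(239.6)), (np.float64(229.2), np.float64(294.3))]
side [0.5066 0.0232 0.183 ] area 257 thr 106.0 inner [(np.int64(10), 46.5), (np.int64(90), 43.0)] rim [(np.int64(0), 58.4), (np.int64(98), 58.0), (np.int64(266), -4.2)]
top [ 0.4803 -0.0102  0.183 ] area 628 thr 101.0 inner [(np.int64(160), 1.8), (np.int64(188), 1.8), (np.int64(210), 1.7)] rim [(np.int64(204), 3.1), (np.int64(188), 3.1), (np.int64(54), -0.9)]Traceback (most recent call last):
  File "<stdin>", line 2, in <module>
  File "w.py", line 31, in rep
    W,a,t,o=dial(n,yg,im); print(n,np.round(W,4),"area",a,"thr",t,"inner",dips(o[0]),"rim",dips(o[1]))
            ~~~~^^^^^^^^^
  File "w.py", line 22, in dial
    P=np.array([[px(n,W+np.array([-np.sin(p),-np.cos(p),0])*r*1e-3) for p in ph] for r in rs]).astype(np.float32)
                 ~~^^^^^^^^^^^^^^^^^^^^^^^^^^^^^^^^^^^^^^^^^^^^^^^^
  File "h.py", line 10, in px
    c,R,t=cam(n); p=R@np.array(X)+t; return np.array([c["fx"]*p[0]/p[2]+c["cx"],c["fy"]*p[1]/p[2]+c["cy"]])
          ~~~^^^
  File "h.py", line 4, in cam
    c=camera_params(n); return c,np.array(c["R"]),np.array(c["t"])
ValueError: time passes only in moves, steps and waits
```

```bash
python3 - <<'E'
s=open("h.py").read()
s=s.replace('def cam(n):\n    c=camera_params(n);','import functools\n@functools.lru_cache(None)\ndef cam(n):\n    c=camera_params(n);')
open("h.py","w").write(s)
E
python3 - <<'E'
from w import *
im=avg("side",5); np.save("pics/side3.npy",im)
a=cv2.resize(np.uint8(im)[170:240,220:330,::-1],None,fx=7,fy=7,interpolation=cv2.INTER_CUBIC)
cv2.imwrite("pics/s3.png",np.uint8(np.clip(a*1.4,0,255)))
print(wheel([(283.1,201.4),(311.4,239.6)],-.3), (px("side",[.4795,0,.184])-[220,170])*7)
E
```

```text
(np.float64(0.07489931447070818), array([12.99587375, -4.18752582,  0.66141766, -6.36967322])) [305.98041089 216.31514077]
```

View pics/s3.png

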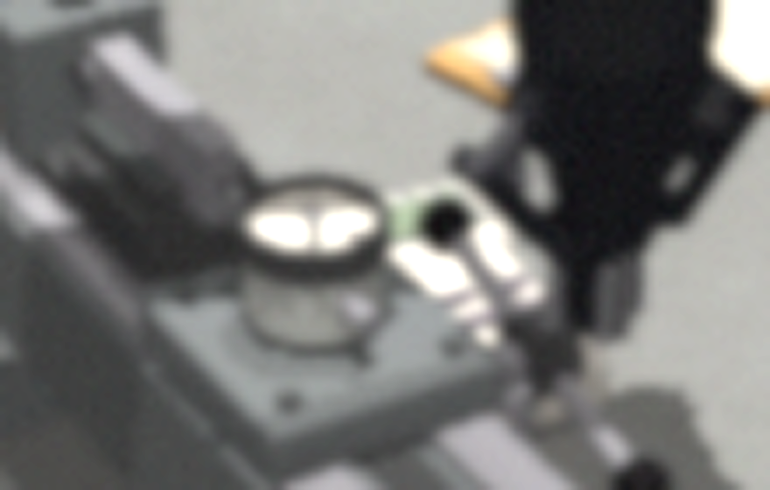

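The crop shows the dial at (312,222) and the pointer now pointing towards the image bottom, so it has turned off zero. The forward ball is at (447,220) and the opposite one at (640,475).

Run:
```python
from w import *
B=lambda th:px("side",H+.075*np.array([0,np.sin(th),np.cos(th)]))
for th in np.arange(.9,1.6,.1): print(round(th,2),np.round(B(th)-[283.9,201.4],1),np.round(B(th+np.pi)-[311.4,238.8],1))
im=np.load("pics/side3.npy"); g=im.mean(2).astype(np.float32)
W=onz("side",220+312/7,170+222/7,.183); print(W)
for yy in (W[1]-.003,W[1],W[1]+.003):
  W2=np.array([.480,yy,.183]); o=[]
  ph=np.radians(np.arange(0,360,2))
  for rs in (range(6,15),range(15,21)):
    P=np.array([[px("side",W2+np.array([-np.sin(p),-np.cos(p),0])*r*1e-3) for p in ph] for r in rs]).astype(np.float32)
    o.append(cv2.remap(g,P[:,:,0],P[:,:,1],cv2.INTER_CUBIC).mean(0))
  print(yy,dips(o[0]),dips(o[1]))
for d in (0,30,60,90,120): print(d,(px("side",[.48-.02*np.sin(np.radians(d)),W[1]-.02*np.cos(np.radians(d)),.183])-px("side",[.48,W[1],.183]))*7)
```

```text
0.9 [ 1.6 -4.1] [-3.5  7. ]
1.0 [ 0.8 -2.9] [-2.5  6.1]
1.1 [ 0.1 -1.5] [-1.7  4.9]
1.2 [-0.5  0. ] [-0.9  3.4]
1.3 [-1.   1.8] [-0.3  1.7]
1.4 [-1.3  3.7] [ 0.2 -0.1]
1.5 [-1.5  5.7] [ 0.5 -2.2]
[ 0.4802279  -0.00319889  0.183     ]
-0.006198886345892493 [(np.int64(196), 56.1), (np.int64(38), 44.9), (np.int64(326), 1.9)] [(np.int64(36), 50.4), (np.int64(334), 45.7), (np.int64(200), 26.5)]
-0.003198886345892493 [(np.int64(204), 71.9), (np.int64(30), 39.8), (np.int64(328), -9.9)] [(np.int64(204), 37.2), (np.int64(32), 32.3), (np.int64(332), 13.7)]
-0.00019888634589249315 [(np.int64(208), 72.4), (np.int64(22), 25.5)] [(np.int64(208), 62.9), (np.int64(26), 30.8), (np.int64(334), -0.9)]
0 [27.06108187 24.86005338]
30 [-0.4131061  29.01008557]
60 [-27.77835472  25.2880613 ]
90 [-47.44816531  14.76677475]
120 [-54.15692282   0.4198279 ]
```

Run:
```python
from w import *
def prof(n,g,W):
  ph=np.radians(np.arange(0,360,2)); o=[]
  for rs in (range(6,15),range(15,20)):
    P=np.array([[px(n,W+np.array([-np.sin(p),-np.cos(p),0])*r*1e-3) for p in ph] for r in rs]).astype(np.float32)
    o.append(cv2.remap(g,P[:,:,0],P[:,:,1],cv2.INTER_CUBIC).mean(0))
  print(n,np.round(W,4),dips(o[0]),dips(o[1]))
L=lambda f:cv2.imread(f).astype(np.float32).mean(2)
for y in (-.010,-.0075,-.005): prof("side",L("pics/raw_s2.png"),np.array([.48,y,.183]))
for y in (-.0205,-.018): prof("side",L("pics/raw_s1.png"),np.array([.48,y,.183]))
prof("side",L("pics/raw_side0.png"),np.array([.48,-.0265,.183]))
t=cv2.imread("pics/top2.png")[175:265,215:335]; s=cv2.imread("pics/raw_s2.png")[180:225,240:300]
A=cv2.resize(t,(560,420),interpolation=cv2.INTER_CUBIC); B=cv2.resize(s,(560,420),interpolation=cv2.INTER_CUBIC)
s3=np.uint8(np.load("pics/side3.npy")[180:225,240:300,::-1]); C=cv2.resize(s3,(560,420),interpolation=cv2.INTER_CUBIC)
cv2.imwrite("pics/m.png",cv2.resize(np.vstack([np.hstack([A,B]),np.hstack([C,B*0])]),None,fx=.7,fy=.7))
```

```text
side [ 0.48  -0.01   0.183] [(np.int64(192), 25.9), (np.int64(350), 25.7)] [(np.int64(352), 38.8), (np.int64(192), 3.5), (np.int64(246), -14.3)]
side [ 0.48   -0.0075  0.183 ] [(np.int64(194), 25.4), (np.int64(350), 24.1), (np.int64(54), -4.6)] [(np.int64(352), 34.4), (np.int64(56), 10.8), (np.int64(196), 2.3)]
side [ 0.48  -0.005  0.183] [(np.int64(350), 23.9), (np.int64(198), 21.2), (np.int64(98), -5.5)] [(np.int64(352), 27.6), (np.int64(54), 4.8), (np.int64(194), 1.3)]
side [ 0.48   -0.0205  0.183 ] [(np.int64(194), 44.5), (np.int64(350), 10.3)] [(np.int64(196), 26.4), (np.int64(160), 22.0), (np.int64(238), 21.8)]
side [ 0.48  -0.018  0.183] [(np.int64(196), 35.3), (np.int64(348), 1.2)] [(np.int64(164), 32.6), (np.int64(198), 32.6), (np.int64(240), 26.2)]
side [ 0.48   -0.0265  0.183 ] [(np.int64(352), 57.0), (np.int64(194), 29.1)] [(np.int64(356), 61.9), (np.int64(192), 6.7), (np.int64(224), -1.2)]
```

View pics/m.png

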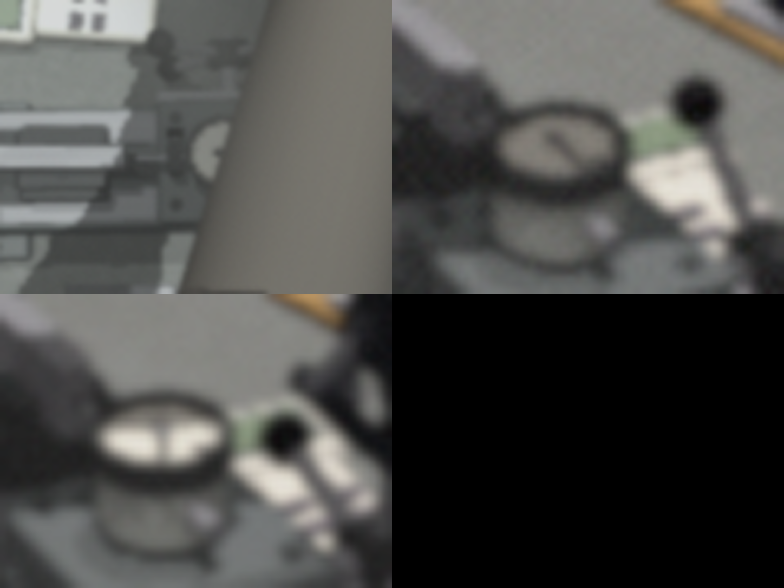

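Both crops agree. In the second stroke's view (upper right) the pointer is at 0. Now (lower left, pivot about (162,437)) it points down-image, which is about 30°, so the plunger is in about 0.8 mm. About 4.2 mm more is needed.

```bash
python3 -m jog '[{"rx":0,"ry":0,"rz":0,"x":0,"y":0.15,"z":0,"jaw":-1},{"rx":0,"ry":0,"rz":0,"x":0,"y":0.15,"z":0,"jaw":-1},{"rx":0,"ry":0,"rz":0,"x":0,"y":0.1,"z":0,"jaw":-1},{"rx":0,"ry":0,"rz":0,"x":0,"y":0.1,"z":0,"jaw":-1},{"rx":0,"ry":0,"rz":0,"x":0,"y":0,"z":0,"jaw":-1}]'
cat >> w.py <<'E'
def prof(n,g,W):
  ph=np.radians(np.arange(0,360,2)); o=[]
  for rs in (range(6,15),range(15,20)):
    P=np.array([[px(n,W+np.array([-np.sin(p),-np.cos(p),0])*r*1e-3) for p in ph] for r in rs]).astype(np.float32)
    o.append(cv2.remap(g,P[:,:,0],P[:,:,1],cv2.INTER_CUBIC).mean(0))
  print(n,np.round(W,4),dips(o[0]),dips(o[1]))
E
python3 - <<'E'
from w import *
im=avg("side",5); g=im.mean(2).astype(np.float32); np.save("pics/side4.npy",im)
for y in (-.001,.001,.003): prof("side",g,np.array([.48,y,.183]))
print(side_balls(im))
E
```

```text
clock: 8.78
tcp_pos: [0.5721, -0.0237, 0.1288]
orientation: [-2.212, -2.228, 0.001]
contact_force: [0.4, -1.1, 0.1]
grip_width: 0.0001
gripper_force: 0.0
side [ 0.48  -0.001  0.183] [(np.int64(192), 40.2), (np.int64(24), 17.3), (np.int64(334), 10.0)] [(np.int64(336), 83.1), (np.int64(22), 81.4), (np.int64(190), 23.4)]
side [0.48  0.001 0.183] [(np.int64(194), 43.5), (np.int64(20), 11.1), (np.int64(334), 4.6)] [(np.int64(20), 63.7), (np.int64(336), 63.0), (np.int64(192), 36.4)]
side [0.48  0.003 0.183] [(np.int64(194), 46.1), (np.int64(14), 9.0), (np.int64(112), -12.7)] [(np.int64(192), 50.8), (np.int64(20), 45.1), (np.int64(334), 42.3)]
[(np.float64(231.0), np.float64(162.4)), (np.float64(213.2), np.float64(166.5)), (np.float64(208.6), np.float64(188.8)), (np.float64(311.6), np.float64(230.3)), (np.float64(228.8), np.float64(294.1))]
```

```bash
python3 -m jog '[{"rx":0,"ry":0,"rz":0,"x":0,"y":-0.2,"z":0.4,"jaw":-1},{"rx":0,"ry":0,"rz":0,"x":0,"y":-0.3,"z":0.8,"jaw":-1},{"rx":0,"ry":0,"rz":0,"x":0,"y":-0.8,"z":0.8,"jaw":-1},{"rx":0,"ry":0,"rz":0,"x":-0.3,"y":-0.8,"z":0,"jaw":1},{"rx":0,"ry":0,"rz":0,"x":-0.3,"y":-0.8,"z":0,"jaw":1},{"rx":0,"ry":0,"rz":0,"x":-0.3,"y":-0.8,"z":0,"jaw":1},{"rx":0,"ry":0,"rz":0,"x":0,"y":0,"z":0,"jaw":1}]'
python3 - <<'E'
from w import *
t=avg("top",8); np.save("pics/top5.npy",t); s=avg("side",6); np.save("pics/side5.npy",s)
W,a,th,o=dial("top",.001,t); print(W,a,dips(o[0]),dips(o[1]))
for d in (-.0015,0,.0015): prof("side",s.mean(2).astype(np.float32),np.array([.48,W[1]+d,.183]))
g=t.mean(2).astype(np.float32)
for dx in (-.001,.001):
  for dy in (-.001,.001): prof("top",g,W+[dx,dy,0])
print(wheel([(290.2,193),(311,231)],.2) and side_balls(s))
c=np.int32(px("top",W)); A=np.uint8(t)[c[1]-16:c[1]+17,c[0]-16:c[0]+17,::-1]
c=np.int32(px("side",W)); B=np.uint8(s)[c[1]-16:c[1]+17,c[0]-16:c[0]+17,::-1]
cv2.imwrite("pics/d5.png",np.hstack([cv2.resize(x,(396,396),interpolation=cv2.INTER_CUBIC) for x in (A,B)]))
E
```

```text
clock: 9.9
tcp_pos: [0.5159, -0.2478, 0.2458]
orientation: [2.224, 2.218, -0.002]
contact_force: [0.2, 0.0, -0.0]
grip_width: 0.0723
gripper_force: 0.0
[0.48095647 0.00544839 0.183     ] 249 [(np.int64(188), 54.9), (np.int64(356), 19.5)] [(np.int64(190), 36.9), (np.int64(334), 33.0), (np.int64(264), 2.7)]
side [0.48   0.0039 0.183 ] [(np.int64(194), 47.5), (np.int64(10), 7.0)] [(np.int64(192), 54.9), (np.int64(22), 28.8), (np.int64(40), 27.3)]
side [0.48   0.0054 0.183 ] [(np.int64(196), 49.9), (np.int64(358), 11.7)] [(np.int64(194), 62.6), (np.int64(42), 15.1), (np.int64(22), 14.1)]
side [0.48   0.0069 0.183 ] [(np.int64(196), 52.9), (np.int64(354), 19.5)] [(np.int64(194), 73.2), (np.int64(42), 6.1), (np.int64(232), 3.4)]
top [0.48   0.0044 0.183 ] [(np.int64(194), 56.4), (np.int64(338), 14.3)] [(np.int64(192), 40.4), (np.int64(330), 31.8), (np.int64(46), 5.2)]
top [0.48   0.0064 0.183 ] [(np.int64(196), 53.8), (np.int64(348), 28.2)] [(np.int64(194), 38.7), (np.int64(332), 17.4), (np.int64(78), 3.6)]
top [0.482  0.0044 0.183 ] [(np.int64(182), 55.3), (np.int64(10), 12.7)] [(np.int64(334), 43.1), (np.int64(186), 40.5), (np.int64(262), 4.2)]
top [0.482  0.0064 0.183 ] [(np.int64(184), 53.0), (np.int64(8), 27.9)] [(np.int64(188), 37.0), (np.int64(338), 23.6), (np.int64(266), 5.6)]
[(np.float64(230.7), np.float64(162.4)), (np.float64(213.1), np.float64(166.5)), (np.float64(208.5), np.float64(188.8)), (np.float64(294.8), np.float64(195.3)), (np.float64(259.6), np.float64(224.6)), (np.float64(312.0), np.float64(229.7)), (np.float64(209.2), np.float64(251.6)), (np.float64(335.4), np.float64(271.7)), (np.float64(229.2), np.float64(294.8))]
```

View pics/d5.png

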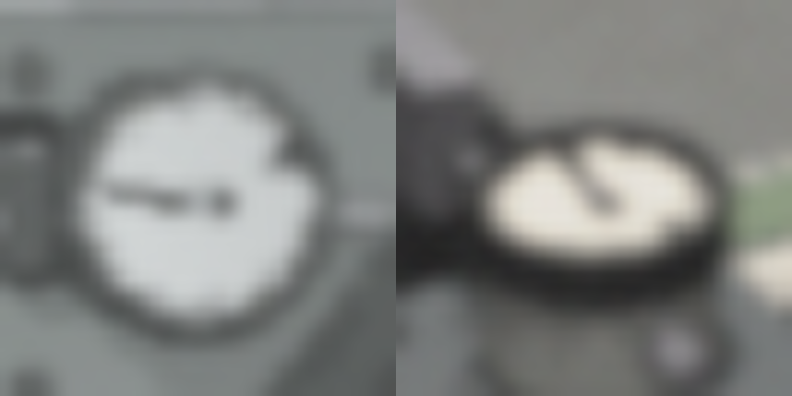

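The left crop (top view, 12x) has its centre at about (203,201). The pointer runs left to (108,192), about 186°, so the plunger is in about 5.2 mm. The zero wedge is at (290,158), about 334°. The bezel must turn about 148° counter-clockwise, which I'll do in two 74° strokes with the pads near ±x and a light grip.

```bash
python3 -m jog '[{"rx":0,"ry":0,"rz":-0.74,"x":-0.12,"y":0.84,"z":0,"jaw":1},{"rx":0,"ry":0,"rz":-0.74,"x":-0.12,"y":0.84,"z":0,"jaw":1},{"rx":0,"ry":0,"rz":-0.74,"x":-0.12,"y":0.84,"z":0,"jaw":1},{"rx":0,"ry":0,"rz":-0.74,"x":-0.12,"y":0.84,"z":0,"jaw":1},{"rx":0,"ry":0,"rz":-0.74,"x":-0.11,"y":0.85,"z":0,"jaw":1},{"rx":0,"ry":0,"rz":0,"x":0,"y":0,"z":0,"jaw":1},{"rx":0,"ry":0,"rz":0,"x":0,"y":0,"z":0,"jaw":1}]' 20; python3 -c "
from h import *; o=get_obs(); print(o['joints'],o['tcp_pos'],o['orientation'])"
```

```text
clock: 11.48
tcp_pos: [0.4835, 0.0089, 0.2456]
orientation: [2.806, 1.411, 0.0]
contact_force: [-0.0, -0.7, 0.7]
grip_width: 0.0854
gripper_force: 0.0
[-0.78745792  0.15829432  0.72345981  2.01949932 -0.12354551  1.00610321
 -0.64282315] [0.48346539 0.00891957 0.24564135] [2.80635393e+00 1.41124658e+00 3.87880921e-04]
```

```bash
python3 -m jog '[{"rx":0,"ry":0,"rz":0,"x":-0.05,"y":-0.07,"z":-0.68,"jaw":1},{"rx":0,"ry":0,"rz":0,"x":0,"y":0,"z":-0.68,"jaw":1},{"rx":0,"ry":0,"rz":0,"x":0,"y":0,"z":0,"jaw":1}]' 20; python3 -m jog '[{"rx":0,"ry":0,"rz":0,"x":0,"y":0,"z":0,"jaw":-1},{"rx":0,"ry":0,"rz":0,"x":0,"y":0,"z":0,"jaw":-1},{"rx":0,"ry":0,"rz":0,"x":0,"y":0,"z":0,"jaw":-1},{"rx":0,"ry":0,"rz":0,"x":0,"y":0,"z":0,"jaw":-1}]' 20
```

```text
clock: 11.85
tcp_pos: [0.4784, 0.003, 0.1621]
orientation: [-2.809, -1.406, 0.009]
contact_force: [-0.2, 0.0, 0.4]
grip_width: 0.0852
gripper_force: 0.0
clock: 12.35
tcp_pos: [0.4808, 0.0053, 0.1657]
orientation: [-2.807, -1.409, -0.003]
contact_force: [-2.6, 0.1, 6.1]
grip_width: 0.057
gripper_force: 20.3
```

```bash
python3 -m jog '[{"rx":0,"ry":0,"rz":0.5,"x":0,"y":0,"z":0,"jaw":-1},{"rx":0,"ry":0,"rz":0.9,"x":0,"y":0,"z":0,"jaw":-1},{"rx":0,"ry":0,"rz":1,"x":0,"y":0,"z":0,"jaw":-1},{"rx":0,"ry":0,"rz":1,"x":0,"y":0,"z":0,"jaw":-1}]' && python3 -m jog '[{"rx":0,"ry":0,"rz":1,"x":0,"y":0,"z":0,"jaw":-1},{"rx":0,"ry":0,"rz":1,"x":0,"y":0,"z":0,"jaw":-1},{"rx":0,"ry":0,"rz":1,"x":0,"y":0,"z":0,"jaw":-1},{"rx":0,"ry":0,"rz":0.7,"x":0,"y":0,"z":0,"jaw":-1},{"rx":0,"ry":0,"rz":0.3,"x":0,"y":0,"z":0,"jaw":-1},{"rx":0,"ry":0,"rz":0,"x":0,"y":0,"z":0,"jaw":-1}]'; python3 -c "
from h import *; o=get_obs(); print(o['moment'],o['orientation'])"
```

```text
clock: 12.85
tcp_pos: [0.4802, 0.0055, 0.1656]
orientation: [-2.265, -2.175, -0.002]
contact_force: [-5.5, 1.3, 6.8]
grip_width: 0.0569
gripper_force: 20.4
clock: 13.6
tcp_pos: [0.4796, 0.0052, 0.1656]
orientation: [-1.392, -2.815, -0.001]
contact_force: [-7.4, 1.3, 9.0]
grip_width: 0.0572
gripper_force: 20.6
[0.02563194 1.65186586 0.03408394] [-1.39208605e+00 -2.81463906e+00 -9.00879308e-04]
```

```bash
python3 -m jog '[{"rx":0,"ry":0,"rz":0,"x":0,"y":0,"z":0,"jaw":1},{"rx":0,"ry":0,"rz":0,"x":0,"y":0,"z":0,"jaw":1},{"rx":0,"ry":0,"rz":0,"x":0,"y":0,"z":0,"jaw":1},{"rx":0,"ry":0,"rz":0,"x":-0.02,"y":0,"z":0,"jaw":1}]'; python3 -m jog '[{"rx":0,"ry":0,"rz":-0.9,"x":0,"y":0,"z":0,"jaw":1},{"rx":0,"ry":0,"rz":-1,"x":0,"y":0,"z":0,"jaw":1},{"rx":0,"ry":0,"rz":-1,"x":0,"y":0,"z":0,"jaw":1},{"rx":0,"ry":0,"rz":-1,"x":0,"y":0,"z":0,"jaw":1},{"rx":0,"ry":0,"rz":-1,"x":0,"y":0,"z":0,"jaw":1},{"rx":0,"ry":0,"rz":-1,"x":0,"y":0,"z":0,"jaw":1},{"rx":0,"ry":0,"rz":-1,"x":0,"y":0,"z":0,"jaw":1},{"rx":0,"ry":0,"rz":-0.5,"x":0,"y":0,"z":0,"jaw":1}]'; python3 -m jog '[{"rx":0,"ry":0,"rz":0,"x":0,"y":0,"z":0,"jaw":1},{"rx":0,"ry":0,"rz":0,"x":0,"y":0,"z":0,"jaw":-1},{"rx":0,"ry":0,"rz":0,"x":0,"y":0,"z":0,"jaw":-1},{"rx":0,"ry":0,"rz":0,"x":0,"y":0,"z":0,"jaw":-1},{"rx":0,"ry":0,"rz":0,"x":0,"y":0,"z":0,"jaw":-1}]' 20
```

```text
clock: 14.1
tcp_pos: [0.4793, 0.0052, 0.164]
orientation: [1.393, 2.815, 0.0]
contact_force: [0.2, -0.2, -0.2]
grip_width: 0.0859
gripper_force: 0.0
clock: 15.1
tcp_pos: [0.4791, 0.0053, 0.1638]
orientation: [2.81, 1.405, -0.0]
contact_force: [-0.1, -0.2, -0.7]
grip_width: 0.0855
gripper_force: 0.0
clock: 15.72
tcp_pos: [0.4802, 0.0046, 0.1645]
orientation: [2.806, 1.409, 0.003]
contact_force: [3.0, -3.9, 4.1]
grip_width: 0.0569
gripper_force: 22.0
```

```bash
python3 -m jog '[{"rx":0,"ry":0,"rz":0.5,"x":0,"y":0,"z":0,"jaw":-1},{"rx":0,"ry":0,"rz":0.9,"x":0,"y":0,"z":0,"jaw":-1},{"rx":0,"ry":0,"rz":1,"x":0,"y":0,"z":0,"jaw":-1},{"rx":0,"ry":0,"rz":1,"x":0,"y":0,"z":0,"jaw":-1}]' && python3 -m jog '[{"rx":0,"ry":0,"rz":1,"x":0,"y":0,"z":0,"jaw":-1},{"rx":0,"ry":0,"rz":1,"x":0,"y":0,"z":0,"jaw":-1},{"rx":0,"ry":0,"rz":1,"x":0,"y":0,"z":0,"jaw":-1},{"rx":0,"ry":0,"rz":0.7,"x":0,"y":0,"z":0,"jaw":-1},{"rx":0,"ry":0,"rz":0.3,"x":0,"y":0,"z":0,"jaw":-1},{"rx":0,"ry":0,"rz":0,"x":0,"y":0,"z":0,"jaw":-1}]'; python3 -m jog '[{"rx":0,"ry":0,"rz":0,"x":0,"y":0,"z":0,"jaw":1},{"rx":0,"ry":0,"rz":0,"x":0,"y":0,"z":0,"jaw":1},{"rx":0,"ry":0,"rz":0,"x":0,"y":0,"z":0,"jaw":1},{"rx":0,"ry":0,"rz":0,"x":0,"y":0,"z":0.6,"jaw":1},{"rx":0,"ry":0,"rz":0,"x":0,"y":0,"z":0.75,"jaw":1}]'
```

```text
clock: 16.23
tcp_pos: [0.4801, 0.0046, 0.1644]
orientation: [2.266, 2.174, 0.002]
contact_force: [3.3, -2.9, 3.5]
grip_width: 0.0572
gripper_force: 22.0
clock: 16.98
tcp_pos: [0.4801, 0.0047, 0.1644]
orientation: [1.394, 2.813, 0.001]
contact_force: [2.9, -4.2, 5.3]
grip_width: 0.0571
gripper_force: 22.1
clock: 17.6
tcp_pos: [0.478, 0.0054, 0.2449]
orientation: [-1.392, -2.813, 0.004]
contact_force: [1.5, 0.7, 0.3]
grip_width: 0.0858
gripper_force: 0.0
```

```bash
python3 -m jog '[{"rx":0,"ry":0,"rz":-0.9,"x":0,"y":-0.8,"z":0,"jaw":1},{"rx":0,"ry":0,"rz":-0.9,"x":0,"y":-0.8,"z":0,"jaw":1},{"rx":0,"ry":0,"rz":-0.9,"x":0,"y":-0.8,"z":0,"jaw":1},{"rx":0,"ry":0,"rz":-1,"x":0,"y":-0.8,"z":0,"jaw":1},{"rx":0,"ry":0,"rz":0,"x":0,"y":-0.8,"z":0,"jaw":1},{"rx":0,"ry":0,"rz":0,"x":0,"y":0,"z":0,"jaw":1}]'
cat > look.py <<'E'
from w import *
import sys
f=sys.argv[1]
t=avg("top",8); np.save("pics/top%s.npy"%f,t); s=avg("side",6); np.save("pics/side%s.npy"%f,s)
W,a,th,o=dial("top",.0055,t); print(W,a,dips(o[0]),dips(o[1]))
g=t.mean(2).astype(np.float32)
for dx,dy in ((-.0008,0),(.0008,0),(0,-.0008),(0,.0008)): prof("top",g,W+[dx,dy,0])
prof("side",s.mean(2).astype(np.float32),np.array([.48,W[1],.183]))
c=np.int32(px("top",W)); A=np.uint8(t)[c[1]-16:c[1]+17,c[0]-16:c[0]+17,::-1]
c=np.int32(px("side",W)); B=np.uint8(s)[c[1]-16:c[1]+17,c[0]-16:c[0]+17,::-1]
cv2.imwrite("pics/d%s.png"%f,np.hstack([cv2.resize(x,(396,396),interpolation=cv2.INTER_CUBIC) for x in (A,B)]))
E
python3 look.py 6
```

```text
clock: 18.35
tcp_pos: [0.4779, -0.2386, 0.2449]
orientation: [2.222, 2.22, -0.003]
contact_force: [0.2, 0.7, -0.3]
grip_width: 0.0854
gripper_force: 0.0
[0.48119219 0.00486162 0.183     ] 240 [(np.int64(186), 54.9), (np.int64(0), 15.3)] [(np.int64(188), 55.0), (np.int64(292), 6.6), (np.int64(10), 5.1)]
top [0.4804 0.0049 0.183 ] [(np.int64(192), 55.2), (np.int64(350), 15.7)] [(np.int64(190), 52.3), (np.int64(10), 3.8), (np.int64(324), 2.5)]
top [0.482  0.0049 0.183 ] [(np.int64(182), 54.1), (np.int64(10), 15.7)] [(np.int64(184), 53.7), (np.int64(292), 8.5), (np.int64(328), 5.1)]
top [0.4812 0.0041 0.183 ] [(np.int64(186), 55.8), (np.int64(0), 10.0)] [(np.int64(188), 48.3), (np.int64(10), 6.1), (np.int64(290), 5.4)]
top [0.4812 0.0057 0.183 ] [(np.int64(188), 54.0), (np.int64(0), 21.2)] [(np.int64(188), 58.9), (np.int64(294), 4.3), (np.int64(326), 2.9)]
side [0.48   0.0049 0.183 ] [(np.int64(194), 50.8), (np.int64(358), 10.1)] [(np.int64(192), 74.9), (np.int64(26), 19.0)]
```

View pics/d6.png

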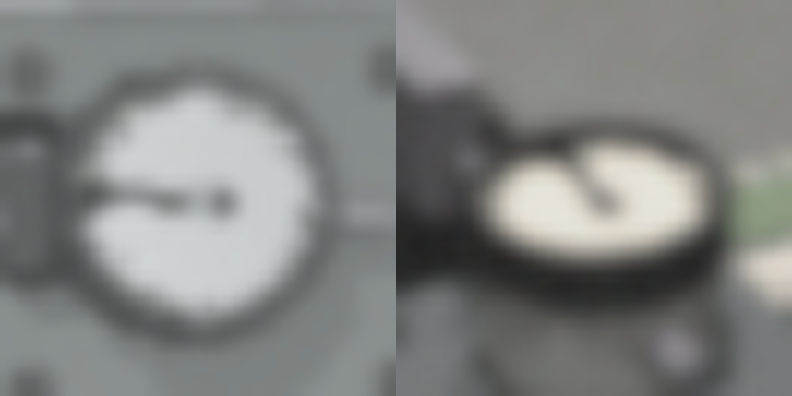

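The left crop shows the pointer running to (90,192), with the black wedge now at its tip on the rim. The old wedge position at (290,158) is clear. That was my last view, so I refine numerically: pointer line against the wedge's darkening between the two frames.

```bash
cat > al.py <<'E'
from w import *
import sys
def patch(n,im,C):
    X=np.arange(-28,28.1,.5); P=np.array([[px(n,C+np.array([x,y,0])*1e-3) for y in X] for x in X]).astype(np.float32)
    return X,cv2.remap(im.mean(2).astype(np.float32),P[:,:,0],P[:,:,1],cv2.INTER_CUBIC)
f=sys.argv[1]
for n in ("top","side"):
    C=np.array([.4805,.005,.183]); A,B=(patch(n,np.load("pics/%s%s.npy"%(n,k)),C) for k in("5",f)); X=A[0]; A,B=A[1],B[1]
    D=A-B; lat=np.abs(X)<9
    line=[]
    for j,y in enumerate(X):
        if 6<=y<=17:
            w=np.clip(np.median(A[:,j][np.abs(X)<14])-A[:,j]-15,0,None)*(np.abs(X)<6); 
            if w.sum()>0: line.append((y,(w*X).sum()/w.sum(),w.sum()))
    L=np.array(line); p=np.polyfit(L[:,0],L[:,1],1); print(n,"pointer slope deg",np.degrees(np.arctan(p[0])),"offset",p[1])
    for y in range(14,26,2):
        j=np.argmin(np.abs(X-y)); w=np.clip(D[:,j-1:j+2].mean(1)-6,0,None)*lat
        w6=np.clip(np.median(B[:,j][np.abs(X)<14])-B[:,j]-15,0,None)*lat
        print(y,"diffmass",round(w.sum()),"mark-pointer mm",round((w*X).sum()/max(w.sum(),1e-6)-np.polyval(p,y),2))
    # old wedge angle vs pointer pivot
E
python3 al.py 6
```

```text
top pointer slope deg 12.065571553217445 offset -0.29749745776057107
14 diffmass 0 mark-pointer mm -2.7
16 diffmass 10 mark-pointer mm -1.91
18 diffmass 222 mark-pointer mm -1.53
20 diffmass 667 mark-pointer mm -1.51
22 diffmass 884 mark-pointer mm -2.31
24 diffmass 702 mark-pointer mm -3.31
side pointer slope deg 8.09881234069726 offset 0.9031010034109901
14 diffmass 62 mark-pointer mm -1.14
16 diffmass 216 mark-pointer mm -2.44
18 diffmass 383 mark-pointer mm -3.12
20 diffmass 518 mark-pointer mm -3.35
22 diffmass 571 mark-pointer mm -3.34
24 diffmass 500 mark-pointer mm -3.23
```

```bash
cat > al2.py <<'E'
from w import *
from al import patch
import sys
f,rot=sys.argv[1],float(sys.argv[2])
ang=lambda v:np.degrees(np.arctan2(-v[0],-v[1]))%360
for n in ("top","side"):
    C=np.array([.4805,.005,.183]); X,A=patch(n,np.load("pics/%s5.npy"%n),C); _,B=patch(n,np.load("pics/%s%s.npy"%(n,f)),C); D=A-B
    GX,GY=np.meshgrid(X,X,indexing="ij"); R=np.hypot(GX,GY)
    def cen(w): return np.array([(w*GX).sum(),(w*GY).sum()])/w.sum()
    sec=lambda p0:np.abs((np.degrees(np.arctan2(-GX,-GY))-p0+180)%360-180)<28
    rr=(R>13)&(R<25)
    new=cen(np.clip(D-8,0,None)*rr*sec(186)); old=cen(np.clip(-D-8,0,None)*rr*sec(334))
    med=np.median(A[(R<16)&(R>5)]); w=np.clip(med-A-12,0,None)
    ptr=cen(w*(R>6)*(R<18)*sec(187))
    th=np.radians(rot); Rm=np.array([[np.cos(th),-np.sin(th)],[np.sin(th),np.cos(th)]])
    Cr=np.linalg.solve(np.eye(2)-Rm,new-Rm@old)
    print(n,"new",new,"old",old,"ptr",ptr,"rotcentre",Cr)
    for c in (Cr,np.array([.6,.1]),np.array([0,0])): print("  c",np.round(c,2),"r",np.round([np.hypot(*(new-c)),np.hypot(*(old-c)),np.hypot(*(ptr-c))],1),"new",ang(new-c),"old",ang(old-c),"ptr",ang(ptr-c))
E
sed -i 's/^f=sys.argv\[1\]/if __name__!="__main__": sys.argv=["","6"]\nf=sys.argv[1]/' al.py
sed -i '/^if __name__/d' al.py
python3 - <<'E'
s=open("al.py").read(); i=s.index("f=sys.argv[1]"); body=s[i:]
open("al.py","w").write(s[:i]+'if __name__=="__main__":\n'+"".join("    "+l+"\n" for l in body.splitlines()))
E
python3 al2.py 6 148
python3 - <<'E'
from w import *
from al import patch
# calibration: pointer at 0 in first frames
for n in("top","side"):
    for cy in (-.0262,):
        X,A=patch(n,np.load("pics/%s0.npy"%n),np.array([.4805,cy,.183])); GX,GY=np.meshgrid(X,X,indexing="ij"); R=np.hypot(GX,GY)
        med=np.median(A[(R<16)&(R>5)]); w=np.clip(med-A-12,0,None)*(R>6)*(R<18)*(np.abs(np.degrees(np.arctan2(-GX,-GY)))<20)
        print(n,(w*GX).sum()/w.sum(),(w*GY).sum()/w.sum())
E
```

```text
top new [ 2.03833127 21.60959505] old [ 10.02542538 -18.61394626] ptr [ 2.10746453 11.09756129] rotcentre [0.26492089 0.3526932 ]
  c [0.26 0.35] r [21.3 21.3 10.9] new 184.76900033684782 old 332.7690003368478 ptr 189.73051180434084
  c [0.6 0.1] r [21.6 21.  11.1] new 183.82563257460808 old 333.26753212738987 ptr 187.80504238633227
  c [0 0] r [21.7 21.1 11.3] new 185.38849768549053 old 331.6932044284652 ptr 190.7526246252154
side new [ 2.00180962 20.43125236] old [  9.03946213 -18.07779802] ptr [ 2.63704821 12.60938832] rotcentre [-0.00051038  0.16771998]
  c [-0.    0.17] r [20.4 20.4 12.7] new 185.64330333201826 old 333.64330333201826 ptr 191.9691554089763
  c [0.6 0.1] r [20.4 20.  12.7] new 183.94421657459515 old 335.09582707696666 ptr 189.24895126458307
  c [0 0] r [20.5 20.2 12.9] new 185.5958552407722 old 333.4335210260755 ptr 191.81223276288674
top 0.5492813165230335 -11.53313277553422
side 0.4817061797598445 -12.87889745826079
```

The readings put the mark about 1–5° short of the pointer, and the overlap makes them uncertain. I'll turn the bezel clear of the pointer by a known 28°, measure the two separately, then turn back by the right amount.

```bash
python3 -m jog '[{"rx":0,"ry":0,"rz":0.28,"x":0.03,"y":0.81,"z":0,"jaw":1},{"rx":0,"ry":0,"rz":0.28,"x":0,"y":0.81,"z":0,"jaw":1},{"rx":0,"ry":0,"rz":0.28,"x":0,"y":0.81,"z":0,"jaw":1},{"rx":0,"ry":0,"rz":0.28,"x":0,"y":0.81,"z":0,"jaw":1},{"rx":0,"ry":0,"rz":0.28,"x":0,"y":0.81,"z":0,"jaw":1},{"rx":0,"ry":0,"rz":0,"x":0,"y":0,"z":0,"jaw":1},{"rx":0,"ry":0,"rz":0,"x":0,"y":0,"z":-0.68,"jaw":1},{"rx":0,"ry":0,"rz":0,"x":0,"y":0,"z":-0.66,"jaw":1}]'; python3 -m jog '[{"rx":0,"ry":0,"rz":0,"x":0,"y":0,"z":0,"jaw":1},{"rx":0,"ry":0,"rz":0,"x":0,"y":0,"z":0,"jaw":1}]'
```

```text
clock: 20.05
tcp_pos: [0.4815, 0.0074, 0.164]
orientation: [1.927, 2.479, 0.002]
contact_force: [0.0, 0.6, 0.6]
grip_width: 0.0852
gripper_force: 0.0
clock: 20.3
tcp_pos: [0.4818, 0.0075, 0.1657]
orientation: [1.928, 2.479, 0.001]
contact_force: [0.9, -1.1, -0.5]
grip_width: 0.0852
gripper_force: 0.0
```

```bash
python3 -m jog '[{"rx":0,"ry":0,"rz":0,"x":-0.03,"y":-0.045,"z":-0.02,"jaw":1},{"rx":0,"ry":0,"rz":0,"x":0,"y":0,"z":0,"jaw":-1},{"rx":0,"ry":0,"rz":0,"x":0,"y":0,"z":0,"jaw":-1},{"rx":0,"ry":0,"rz":0,"x":0,"y":0,"z":0,"jaw":-1},{"rx":0,"ry":0,"rz":0,"x":0,"y":0,"z":0,"jaw":-1}]' 20; python3 -m jog '[{"rx":0,"ry":0,"rz":-0.4,"x":0,"y":0,"z":0,"jaw":-1},{"rx":0,"ry":0,"rz":-0.8,"x":0,"y":0,"z":0,"jaw":-1},{"rx":0,"ry":0,"rz":-0.8,"x":0,"y":0,"z":0,"jaw":-1},{"rx":0,"ry":0,"rz":-0.6,"x":0,"y":0,"z":0,"jaw":-1},{"rx":0,"ry":0,"rz":-0.2,"x":0,"y":0,"z":0,"jaw":-1},{"rx":0,"ry":0,"rz":0,"x":0,"y":0,"z":0,"jaw":-1}]'; python3 -m jog '[{"rx":0,"ry":0,"rz":0,"x":0,"y":0,"z":0,"jaw":1},{"rx":0,"ry":0,"rz":0,"x":0,"y":0,"z":0,"jaw":1},{"rx":0,"ry":0,"rz":0,"x":0,"y":0,"z":0,"jaw":1},{"rx":0,"ry":0,"rz":0,"x":0,"y":0,"z":0.66,"jaw":1},{"rx":0,"ry":0,"rz":0,"x":0,"y":0,"z":0.66,"jaw":1}]';  python3 -m jog '[{"rx":0,"ry":0,"rz":0,"x":0,"y":-0.8,"z":0,"jaw":1},{"rx":0,"ry":0,"rz":0,"x":0,"y":-0.8,"z":0,"jaw":1},{"rx":0,"ry":0,"rz":0,"x":0,"y":-0.8,"z":0,"jaw":1},{"rx":0,"ry":0,"rz":0,"x":0,"y":-0.8,"z":0,"jaw":1},{"rx":0,"ry":0,"rz":0,"x":0,"y":-0.8,"z":0,"jaw":1},{"rx":0,"ry":0,"rz":0,"x":0,"y":0,"z":0,"jaw":1}]'; python3 look.py 7
sed -e 's/sec(186)/sec(212)/' al2.py > al3.py; python3 al3.py 7 120
```

```text
clock: 20.92
tcp_pos: [0.4799, 0.0056, 0.1642]
orientation: [1.926, 2.48, 0.002]
contact_force: [-1.9, -0.1, 5.3]
grip_width: 0.0577
gripper_force: 20.5
clock: 21.68
tcp_pos: [0.4804, 0.0056, 0.1642]
orientation: [2.468, 1.941, 0.004]
contact_force: [0.6, 0.1, 6.3]
grip_width: 0.0572
gripper_force: 20.7
clock: 22.3
tcp_pos: [0.4786, 0.0053, 0.243]
orientation: [-2.47, -1.941, 0.003]
contact_force: [0.4, 0.9, -0.3]
grip_width: 0.085
gripper_force: 0.0
clock: 23.05
tcp_pos: [0.4779, -0.2387, 0.2426]
orientation: [2.475, 1.932, -0.002]
contact_force: [0.5, 0.4, -0.4]
grip_width: 0.0854
gripper_force: 0.0
[0.48133058 0.00482068 0.183     ] 247 [(np.int64(186), 55.1), (np.int64(2), 14.7)] [(np.int64(188), 41.5), (np.int64(210), 35.5), (np.int64(28), 3.3)]
top [0.4805 0.0048 0.183 ] [(np.int64(190), 55.6), (np.int64(352), 15.0)] [(np.int64(190), 43.4), (np.int64(28), 3.4), (np.int64(64), 0.4)]
top [0.4821 0.0048 0.183 ] [(np.int64(182), 54.0), (np.int64(12), 15.1)] [(np.int64(186), 42.5), (np.int64(208), 34.8), (np.int64(248), 1.6)]
top [0.4813 0.004  0.183 ] [(np.int64(186), 56.1), (np.in
[... 529 characters left out ...]
6] new 211.90146554438522 old 331.9014655443852 ptr 187.48393610712694
  c [0.6 0.1] r [20.4 21.2 11.1] new 212.6074193014424 old 332.5039676703652 ptr 187.80504238633227
  c [0 0] r [20.8 21.4 11.3] new 213.85349532078897 old 330.9528196062104 ptr 190.7526246252154
side new [10.36324179 16.65748696] old [  8.77072243 -17.90146218] ptr [ 2.63704821 12.60938832] rotcentre [-0.40932718 -0.16226687]
  c [-0.41 -0.16] r [20.  20.  13.1] new 212.63839430288516 old 332.63839430288516 ptr 193.4158674118488
  c [0.6 0.1] r [19.2 19.8 12.7] new 210.52603426841566 old 335.587074767184 ptr 189.24895126458307
  c [0 0] r [19.6 19.9 12.9] new 211.8872786156522 old 333.8977115906583 ptr 191.81223276288674
```

Run:
```python
from w import *
from al import patch
for f,cy,s in (("0",-.0262,-1),("5",.005,1),("6",.005,1),("7",.005,1)):
  for n in("top","side"):
    X,A=patch(n,np.load("pics/%s%s.npy"%(n,f)),np.array([.4805,cy,.183]))
    Y=s*X; L=[]
    for y in np.arange(-7,17.6,.5):
        j=np.argmin(abs(Y-y)); col=A[:,j]; m=abs(X)<12; w=np.clip(np.median(col[m])-col-10,0,None)*(abs(X-.8-.1*y*(s>0))<4.5)
        if w.sum()>60: L.append((y,(w*X).sum()/w.sum(),w.sum()))
    L=np.array(L); o=[]
    for lo in (-8,5):
        q=L[L[:,0]>lo]; p=np.polyfit(q[:,0],q[:,1],1,w=np.sqrt(q[:,2])); o+=[round(np.degrees(np.arctan(p[0])),1),round(p[1],2)]
    far=L[L[:,0]>10]; print(f,n,"full slope,off",o[:2],"outer",o[2:],"far",np.round(np.average(far[:,:2],axis=0,weights=far[:,2]),2))
```

```text
0 top full slope,off [np.float64(-2.4), np.float64(0.74)] outer [np.float64(5.1), np.float64(-0.47)] far [12.75  0.69]
0 side full slope,off [np.float64(1.1), np.float64(0.83)] outer [np.float64(-2.2), np.float64(1.46)] far [12.87  0.97]
5 top full slope,off [np.float64(6.3), np.float64(0.9)] outer [np.float64(12.6), np.float64(-0.37)] far [13.8   2.79]
5 side full slope,off [np.float64(7.1), np.float64(1.23)] outer [np.float64(9.1), np.float64(0.78)] far [13.86  2.98]
6 top full slope,off [np.float64(6.2), np.float64(0.9)] outer [np.float64(11.7), np.float64(-0.23)] far [14.    2.75]
6 side full slope,off [np.float64(6.8), np.float64(1.22)] outer [np.float64(8.0), np.float64(0.94)] far [13.9   2.88]
7 top full slope,off [np.float64(5.4), np.float64(0.9)] outer [np.float64(12.4), np.float64(-0.37)] far [13.43  2.68]
7 side full slope,off [np.float64(10.1), np.float64(1.34)] outer [np.float64(12.5), np.float64(0.86)] far [14.19  4.04]
```

```bash
python3 -m jog '[{"rx":0,"ry":0,"rz":0,"x":0,"y":0.8,"z":0,"jaw":1},{"rx":0,"ry":0,"rz":0,"x":0,"y":0.8,"z":0,"jaw":1},{"rx":0,"ry":0,"rz":0,"x":0,"y":0.8,"z":0,"jaw":1},{"rx":0,"ry":0,"rz":0,"x":0,"y":0.8,"z":0,"jaw":1},{"rx":0,"ry":0,"rz":0,"x":0,"y":0.8,"z":0,"jaw":1},{"rx":0,"ry":0,"rz":0,"x":0,"y":0,"z":0,"jaw":1},{"rx":0,"ry":0,"rz":0,"x":0,"y":0,"z":-0.66,"jaw":1},{"rx":0,"ry":0,"rz":0,"x":0,"y":0,"z":-0.65,"jaw":1}]'; python3 -m jog '[{"rx":0,"ry":0,"rz":0,"x":0,"y":0,"z":0,"jaw":1},{"rx":0,"ry":0,"rz":0,"x":0,"y":0,"z":0,"jaw":1}]'
```

```text
clock: 24.75
tcp_pos: [0.4797, 0.0049, 0.1634]
orientation: [2.47, 1.94, 0.003]
contact_force: [0.5, 0.8, 0.5]
grip_width: 0.0854
gripper_force: 0.0
clock: 25.0
tcp_pos: [0.48, 0.0048, 0.1651]
orientation: [2.471, 1.939, 0.002]
contact_force: [0.9, 0.2, -0.1]
grip_width: 0.0855
gripper_force: 0.0
```

```bash
python3 -m jog '[{"rx":0,"ry":0,"rz":0,"x":0,"y":0,"z":0,"jaw":-1},{"rx":0,"ry":0,"rz":0,"x":0,"y":0,"z":0,"jaw":-1},{"rx":0,"ry":0,"rz":0,"x":0,"y":0,"z":0,"jaw":-1},{"rx":0,"ry":0,"rz":0,"x":0,"y":0,"z":0,"jaw":-1}]' 20; python3 -m jog '[{"rx":0,"ry":0,"rz":0.4,"x":0,"y":0,"z":0,"jaw":-1},{"rx":0,"ry":0,"rz":0.8,"x":0,"y":0,"z":0,"jaw":-1},{"rx":0,"ry":0,"rz":0.8,"x":0,"y":0,"z":0,"jaw":-1},{"rx":0,"ry":0,"rz":0.4,"x":0,"y":0,"z":0,"jaw":-1},{"rx":0,"ry":0,"rz":0.15,"x":0,"y":0,"z":0,"jaw":-1},{"rx":0,"ry":0,"rz":0,"x":0,"y":0,"z":0,"jaw":-1}]'; python3 -m jog '[{"rx":0,"ry":0,"rz":0,"x":0,"y":0,"z":0,"jaw":1},{"rx":0,"ry":0,"rz":0,"x":0,"y":0,"z":0,"jaw":1},{"rx":0,"ry":0,"rz":0,"x":0,"y":0,"z":0,"jaw":1},{"rx":0,"ry":0,"rz":0,"x":0,"y":0,"z":0.66,"jaw":1},{"rx":0,"ry":0,"rz":0,"x":0,"y":0,"z":0.66,"jaw":1}]';  python3 -m jog '[{"rx":0,"ry":0,"rz":0,"x":0,"y":-0.8,"z":0,"jaw":1},{"rx":0,"ry":0,"rz":0,"x":0,"y":-0.8,"z":0,"jaw":1},{"rx":0,"ry":0,"rz":0,"x":0,"y":-0.8,"z":0,"jaw":1},{"rx":0,"ry":0,"rz":0,"x":0,"y":-0.8,"z":0,"jaw":1},{"rx":0,"ry":0,"rz":0,"x":0,"y":-0.8,"z":0,"jaw":1},{"rx":0,"ry":0,"rz":0,"x":0,"y":0,"z":0,"jaw":1}]'; python3 look.py 8; python3 al2.py 8 145.5
python3 - <<'E'
from w import *
print(side_balls(np.load("pics/side8.npy")))
E
```

```text
clock: 25.5
tcp_pos: [0.4805, 0.0055, 0.1654]
orientation: [2.469, 1.94, 0.005]
contact_force: [-0.7, -1.2, 6.1]
grip_width: 0.057
gripper_force: 20.2
clock: 26.25
tcp_pos: [0.48, 0.0055, 0.1653]
orientation: [1.98, 2.438, 0.003]
contact_force: [-2.7, -0.7, 7.8]
grip_width: 0.0572
gripper_force: 20.3
clock: 26.88
tcp_pos: [0.4787, 0.0054, 0.2437]
orientation: [-1.98, -2.438, 0.002]
contact_force: [0.5, -0.2, 0.2]
grip_width: 0.085
gripper_force: 0.0
clock: 27.62
tcp_pos: [0.478, -0.2387, 0.2433]
orientation: [1.988, 2.431, -0.003]
contact_force: [-0.2, 0.6, -0.2]
grip_width: 0.0856
gripper_force: 0.0
[0.48101869 0.00489312 0.183     ] 246 [(np.int64(188), 55.3), (np.int64(358), 15.3)] [(np.int64(188), 51.8), (np.int64(80), 5.1), (np.int64(42), 2.2)]
top [0.4802 0.0049 0.183 ] [(np.int64(192), 55.6), (np.int64(348), 16.0)] [(np.int64(192), 49.6), (np.int64(80), 7.3), (np.int64(40), 2.7)]
top [0.4818 0.0049 0.183 ] [(np.int64(184), 54.5), (np.int64(8), 15.6)] [(np.int64(186), 51.3), (np.int64(320), 2.3), (np.int64(302), 2.3)]
top [0.481  0.0041 0.183 ] [(np.int64(188), 56.1), (np.int64
[... 723 characters left out ...]
3] new 188.0285735640416 old 331.2570606599209 ptr 190.7526246252154
side new [ 5.13422197 20.45027594] old [  8.63376327 -17.93940718] ptr [ 2.63704821 12.60938832] rotcentre [0.92383589 0.71211615]
  c [0.92 0.71] r [20.2 20.2 12. ] new 192.04140530300006 old 337.5414053030001 ptr 188.19428753854447
  c [0.6 0.1] r [20.8 19.7 12.7] new 192.560834361194 old 335.9944291837988 ptr 189.24895126458307
  c [0 0] r [21.1 19.9 12.9] new 194.09332609562045 old 334.29971567277704 ptr 191.81223276288674
[(np.float64(230.7), np.float64(162.5)), (np.float64(213.2), np.float64(166.5)), (np.float64(208.6), np.float64(188.9)), (np.float64(311.8), np.float64(229.6)), (np.float64(229.1), np.float64(294.7))]
```

The mark and pointer now agree within about 1° on average: the top view reads about −1° and the side view about +3°, against −4° and −6° before. The pointer has not moved (about 187°) and the arm is clear, so I'm handing in.

```bash
python3 -c "
from h import *; print(r.hand_in())"
```

```text
the job is handed in; nothing more can be done
None
```

The comparator is set and handed in: the pointer went round about half a turn (roughly 187°, plunger in about 5.2 mm of its 12 mm), and the bezel's zero mark stands under the pointer to within the few degrees the cameras can resolve; I did not re-check the setting block or the other items on the bench in the final pictures.

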